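# Step a ring indexing head back by one notch

### The arm

A 6-joint arm with a two-finger parallel gripper is mounted at the origin on the work surface; the furniture and walls round the work are solid. World frame = base frame: x ahead of the robot, y to its left, z up, the work surface at z = 0. Lengths are in m, angles in rad, forces in N, time in s.
With the tool pointing down it reaches from about 0.375 to 0.975 m from the base axis. Payload 3.8 kg.
Tool frame: the origin (TCP) lies midway between the tips of the shut fingers; the grasp point (between the pads) lies 19 mm behind it (grasp_offset is the distance from the TCP to the grasp point, in m); z points along the fingers, y is the direction in which the jaws open and shut (so a half turn about z gives the same grasp; the last joint's range is limited). The gripper opens to 88 mm and grips with 3 to 60 N. Pads are 18 mm wide; open, the fingers measure 123 mm over their backs; the gripper's body (75 mm by 187 mm) begins 45 mm behind the grasp point.
Start: joints at [-1.321, 0.264, 1.604, -0, 1.274, -0.037], TCP at [0.191, -0.647, 0.239] pointing down, gripper open.
Joint ranges: [-2.63, 2.63], [-0.94, 2.18], [0.31, 2.57], [-1.31, 4.45], [0, 2.66], [-2.55, 2.55]. Speed limits (rad/s): [2.57, 2.57, 3.14, 3.14, 3.14, 3.14].

### API

Orientations are given as a 3x3 rotation matrix whose columns are the frame's x, y, z axes.
In Python, from rig import * gives the robot as it stands.
- The arm moves only by the shell command python3 -m handwheel 'ROWS' [OPENING] [FORCE]. ROWS is JSON, a list of rows, each a list of 4 numbers: the shift along the tool's x, y, z in mm, then the turn about the tool's z in degrees. In form: [[dx, dy, dz, twist], ...]. A call has 1 to 20 rows; each row shifts and turns the commanded pose from where the row before left it, along the tool's axes as they then stand; what a row does not reach is not made up. A row lasts 1/8 s, in which the tool goes at most 62.5 mm and 10.7 degrees, less where a joint would pass 70% of its speed; a pose out of reach is approached as far as the arm can. A call is refused whole if a number of a shift passes 62.5 or a number of a turn 10.7, either way. A call with a gripper value outside its range is refused whole. OPENING is the finger opening in mm, from 0 to 88.1, set as the call begins (- or left out, the last holds). The fingers move at their own pace and stop on an object; FORCE is the grip in N (left out, the last holds). Time passes only in rows, so rows that do not move let the fingers close. It gives the time, the measured TCP pose, the force and the opening at its end, in the units of the state.
- state(): the state, without advancing time (a new reading comes with each control period).
- get_image(name): name is "side" or "top"; returns (picture, depth): 420x560x3 uint8, red, green, blue; 420x560 float32, m along the optical axis (not along the pixel's ray), 0 where there is no reading.
- calibration(name): a dict with "fx", "fy", "cx", "cy" (pixels), "k1" (the pictures are not rectified: a ray, as slopes to the right and down, at radius r is drawn at 1 + k1 r^2 times it, then the intrinsics apply), "pose" (4x4, takes a point from camera to world coordinates). Camera axes: x right, y up, looking along -z (the intrinsics and any distortion apply to the point x, -y, -z); pixel columns grow to the right and rows downward; lengths in m; the calibration is good to about 2 mm. A picture is of the moment at which its call begins. calibration takes no time and is no camera call.
- hand_in(): hands the job in, once; it reports no verdict.
Trained networks look in the newest picture that a camera, given by its name, has taken for a name from the list of things; names that differ only in an ending like _2 or _b are one class to them, and where a whole thing is asked for, a point or a joint stands for the part that bears it (a point fixed in the world has none). Each returns a list of dicts, best first, with "confidence" (0 to 1); they miss things now and then, are a little off and sometimes report something else, mostly with a low value. They report only what shows in the picture. A call takes as long as a camera call.
- recognise(camera, name): "at" ([x, y, z] in m, in the coordinates of the camera as it stood for that picture, good to about 4 mm: the middle of the surface that is visible of it).
- tip_of(camera, name): "at" ([x, y, z] in m, in the coordinates of the camera as it stood for that picture, good to about 4 mm: a listed point, or the origin of a listed thing).
The state is a dict: "t": time; "q": joint angles; "qd": joint speeds; "joint_efforts": joint torques, N m; "ee_pos": TCP position; "tcp_rot": TCP orientation; "contact_force": force on the tool from outside, world axes, zero at the start; "wrist_torque": the same for the moment, N m; "gripper_width": finger opening in m.
Only numpy, scipy, OpenCV 4.12 (cv2) and the standard library are available. Lean on these libraries where they do the work, as an engineer would, in place of code of your own. Each camera call takes 0.05 s, during which the arm holds its last target. There are 200 camera calls.

### The job

The ring in the green indexing head was stepped one division too far. With a fingertip on the red pin, lift the pawl out of the ratchet wheel and tip it over so that it stays up; push one of the black ball knobs to turn the wheel backward by one notch (counterclockwise as the robot sees it); then tip the pawl back so that it drops to the bottom of that notch and locks the wheel. Push gently and grip nothing, do not shift the head, which only stands on the table, and leave the things around it as they are.

Things in the scene. Friction and masses are not known exactly. Their poses are not given: they have to be found in the camera images.
- index_head: Green cast indexing head, about 7 kg, standing loose on the table: base 130 x 170 mm, 18 mm high; no part over 215 mm. Origin: table height, under the pillar; +x points away from the robot, +y to the robot's left, z up (yaw within 0.3). Offsets below are (x, y, z) mm in this frame. A level arbor along x, 95 mm up at y = 0, carries the ratchet wheel and, in front of it, a star handle.
- wheel (a joint): Ratchet wheel, rad: 100 mm across, plane x = -35, 12 mm thick, 12 saw teeth, 0.524 a notch. Falls as it turns backward (counterclockwise seen from the robot: its top goes to +y). Starts in -0.03..0.05; the pawl stops it at -0.06, in the next notch at -0.584. Pawl up: turns both ways against 2 N at a knob and stays where left. Forward the teeth lift the pawl.
- pawl (a joint): Pawl, rad, grows as lifted: 0 at the bottom of a notch, 0.2 on top of a tooth, clear of the teeth over 0.3. Balanced to tip: past 0.7 it falls by itself to a stop at 1.05 and stays; pushed below 0.5 it falls onto the wheel. If it lies on a tooth's sloping back (over 0.03), turning the wheel further backward lets it slide to the bottom, where it stops the wheel. Needs 1 N at the pin.
- pawl_pin (a point): Middle of the red pin on the pawl's lever: level, along x, 15 mm thick, reaching 22 mm to either side of this point, which is 34 mm in front of the wheel's mid plane. It circles the pivot (y 62, z 151) at 42 mm: 25 degrees to -y of upright with the pawl in, 35 degrees to +y when tipped over. Push its side to +y to lift the pawl, to -y to let it in; free beside it and 25 mm below.
- top_knob (a point): Centre of the uppermost of three black ball knobs (24 mm across) of the star handle, in the plane x = -110 mm, 75 mm from the arbor, 25 degrees to -y of upright at wheel 0; one notch back it is 5 degrees past upright, to +y. Free space beside and above it; push its side to +y to turn the wheel backward.
- ring_clamp: Bystander: wooden ring clamp, 124 x 31 x 28 mm, lying; origin under its middle. Not to be moved.
- tin_pumice: Bystander: round gold-coloured tin, 63 mm across, 32 mm high; origin under its middle. Not to be moved.
- pliers_flat: Bystander: flat-nose pliers with red handles, 159 x 51 x 12 mm, lying; origin under its middle. Not to be moved.
- pliers_snipe: Bystander: snipe-nose pliers with black handles, 159 x 51 x 12 mm, lying; origin under its middle. Not to be moved.

How it is judged:
By the outcome, as a careful person would: the job done as asked, in the order asked, and still so for the second after the job is handed in, with the robot touching nothing.
It also fails if it takes over 61 s, if anything falls off the work surface, if the arm or the gripper's body presses on something with over 40 N, if the wrist force passes 120 N, or if a joint passes its speed limit or range.

## Working session

There is one attempt and no reset: what is moved stays moved. The work goes in short steps, Python scripts to look and compute and a shell command to move; the robot and the scene stay as the last step left them, time stands still between calls to the robot, and variables do not carry over. Pictures are saved under pics/ and viewed, about 8 in all and at most 12, crops included, and the job is handed in when it is done.

```bash
mkdir -p pics; cat > h.py <<'E'
from rig import *
import numpy as np, cv2
def w(cam,p):
    T=np.array(calibration(cam)["pose"]); return (T@np.r_[p,1])[:3]
def look(cam,name,f=tip_of):
    for d in f(cam,name)[:2]: print(cam,name,f.__name__,round(d["confidence"],2),np.round(w(cam,d["at"])*1000,1))
def snap(cam,fn):
    im,d=get_image(cam); cv2.imwrite("pics/"+fn+".png",im[:,:,::-1]); np.save("/tmp/"+fn,d); return im,d
def pix(cam,p):
    c=calibration(cam); q=np.linalg.inv(np.array(c["pose"]))@np.r_[p,1]
    x,y=q[0]/-q[2],-q[1]/-q[2]; s=1+c["k1"]*(x*x+y*y); return np.round([c["cx"]+c["fx"]*x*s,c["cy"]+c["fy"]*y*s],1)
def unpix(cam,u,v,d):
    c=calibration(cam); P=cv2.undistortPoints(np.array([[[u,v]]],float),np.array([[c["fx"],0,c["cx"]],[0,c["fy"],c["cy"]],[0,0,1]]),np.array([c["k1"],0,0,0.]))[0,0]
    return w(cam,[P[0]*d,-P[1]*d,-d])
E
python3 - <<'E'
from h import *
for c in("side","top"):
    snap(c,c+"0"); print(c,np.round(np.array(calibration(c)["pose"]),3).tolist())
    for n in("index_head","pawl_pin","top_knob","ring_clamp","tin_pumice","pliers_flat","pliers_snipe"): look(c,n)
s=state();print(s["t"],s["ee_pos"],np.round(s["tcp_rot"],3).tolist(),s["gripper_width"])
E
```

```text
side [[-0.924, 0.335, -0.185, 0.243], [-0.382, -0.806, 0.452, 0.622], [0.002, 0.488, 0.873, 1.142], [0.0, 0.0, 0.0, 1.0]]
side index_head call 0.74 [567.1  11.2   2.9]
side pawl_pin call 0.82 [507.   66.6 189.6]
side top_knob call 0.72 [454.7   6.  160.6]
side ring_clamp call 0.8 [387.5 191.4  -3.1]
side tin_pumice call 0.89 [398.3 271.3   1.2]
side tin_pumice call 0.38 [567.4  11.7   3.8]
side pliers_flat call 0.87 [ 385.  -167.1   -0.7]
side pliers_flat call 0.46 [508.1  64.8 187.3]
top [[0.008, 0.991, -0.13, 0.36], [-1.0, 0.009, 0.011, 0.103], [0.012, 0.13, 0.991, 1.053], [0.0, 0.0, 0.0, 1.0]]
top index_head call 0.68 [ 5.626e+02  3.100e+00 -1.000e-01]
top pawl_pin call 0.84 [510.5  64.5 188.5]
top top_knob call 0.67 [447.2   9.3 167.8]
top ring_clamp call 0.8 [386.5 189.7   4.9]
top tin_pumice call 0.81 [394.5 271.9   3.7]
top pliers_snipe call 0.51 [385.7 187.9   5.2]
0.8 [ 0.19093043 -0.64743488  0.23877913] [[0.959, 0.283, 0.0], [0.283, -0.959, -0.0], [0.0, 0.0, -1.0]] 0.08807602044002336
```

```bash
python3 -c "
import cv2,numpy as np
a=cv2.imread('pics/side0.png');b=cv2.imread('pics/top0.png');cv2.imwrite('pics/both0.png',cv2.resize(np.vstack([a,b]),None,fx=.714,fy=.714,interpolation=cv2.INTER_AREA))"
```

```text
(no output)
```

View pics/side0.png

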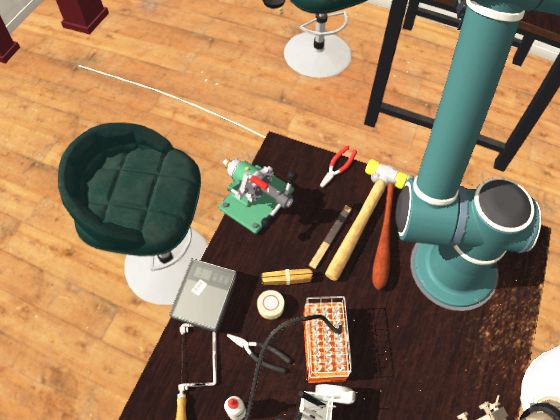

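View pics/top0.png

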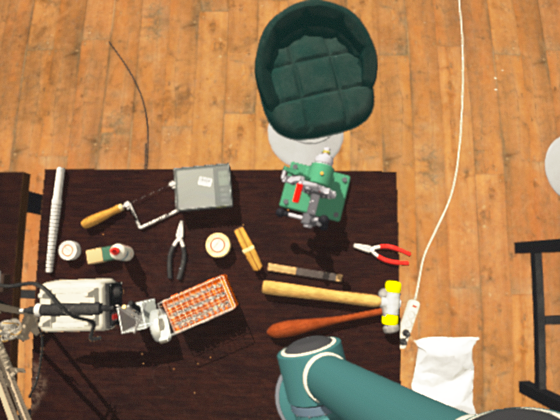

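Side picture: the head is at about (260,195), with the red pin at (262,183). Top picture: the head is at (318,195), with the pin at (299,192). The point pairs give a yaw of about -0.29; I'll refine it from the depth.

```bash
python3 - <<'E'
from h import *
from scipy.optimize import least_squares
for c,(u0,u1,v0,v1) in {"side":(215,305,145,240),"top":(270,360,140,235)}.items():
    im=cv2.imread(f"pics/{c}0.png").astype(int); d=np.load(f"/tmp/{c}0.npy")
    B,G,R=im[...,0],im[...,1],im[...,2]
    for nm,m in {"red":(R>130)&(G<70)&(B<70),"green":(G>R+25)&(G>B+5)}.items():
        P=np.array([unpix(c,u,v,d[v,u]) for v,u in zip(*np.where(m)) if u0<u<u1 and v0<v<v1 and d[v,u]>0])*1000
        if nm=="red": P=P[P[:,2]>165]; 
        else: P=P[(P[:,2]>10)&(P[:,2]<26)]
        print(c,nm,len(P),P.mean(0).round(1))
        if nm=="red":
            q=P[:,:2]-P[:,:2].mean(0); v=np.linalg.svd(q)[2][0]; t=q@v; print(" dir",np.arctan(v[1]/v[0]).round(3),t.min().round(),t.max().round(),"top z",np.percentile(P[:,2],95))
        else:
            r=cv2.minAreaRect(P[:,:2].astype(np.float32)); print(r)
k=np.array([[454.7,6.],[447.2,9.3]]).mean(0);p=np.array([[507,66.6],[510.5,64.5]]).mean(0);h=np.array([[567.1,11.2],[562.6,3.1]]).mean(0)
L=np.array([[-110,-31.7],[-69,44.2],[0,0]])
f=lambda s:np.r_[(np.c_[np.cos(s[2])*L[:,0]-np.sin(s[2])*L[:,1],np.sin(s[2])*L[:,0]+np.cos(s[2])*L[:,1]]+s[:2]-np.array([k,p,h])).ravel(), ]
s=least_squares(f,[565,5,-.28]);print(s.x,s.fun.round(1))
cr=[cv2.resize(cv2.imread(f"pics/{c}0.png")[a:a+95,b:b+95],(400,400),interpolation=cv2.INTER_CUBIC) for c,a,b in(("side",145,213),("top",140,270))]
cv2.imwrite("pics/crop0.png",np.hstack(cr))
E
```

```text
side red 58 [504.1  70.8 192.3]
 dir -0.201 -25.0 17.0 top z 196.94460861154664Traceback (most recent call last):
  File "<stdin>", line 7, in <module>
  File "h.py", line 14, in unpix
    return w(cam,[P[0]*d,-P[1]*d,-d])
  File "h.py", line 4, in w
    T=np.array(calibration(cam)["pose"]); return (T@np.r_[p,1])[:3]
               ~~~~~~~~~~~^^^^^
ValueError: time passes only in moves, steps and waits
```

```bash
sed -i 's/^def w(/from rig import calibration as _c\nimport functools\ncalibration=functools.lru_cache(_c)\ndef w(/' h.py; python3 - <<'E'
from h import *
from scipy.optimize import least_squares
for c,(u0,u1,v0,v1) in {"side":(215,305,145,240),"top":(270,360,140,235)}.items():
    im=cv2.imread(f"pics/{c}0.png").astype(int); d=np.load(f"/tmp/{c}0.npy")
    B,G,R=im[...,0],im[...,1],im[...,2]
    for nm,m in {"red":(R>130)&(G<70)&(B<70),"green":(G>R+25)&(G>B+5)}.items():
        P=np.array([unpix(c,u,v,d[v,u]) for v,u in zip(*np.where(m)) if u0<u<u1 and v0<v<v1 and d[v,u]>0])*1000
        if nm=="red": P=P[P[:,2]>165]; 
        else: P=P[(P[:,2]>10)&(P[:,2]<26)]
        print(c,nm,len(P),P.mean(0).round(1))
        if nm=="red":
            q=P[:,:2]-P[:,:2].mean(0); v=np.linalg.svd(q)[2][0]; t=q@v; print(" dir",np.arctan(v[1]/v[0]).round(3),t.min().round(),t.max().round(),"top z",np.percentile(P[:,2],95))
        else:
            r=cv2.minAreaRect(P[:,:2].astype(np.float32)); print(r)
k=np.array([[454.7,6.],[447.2,9.3]]).mean(0);p=np.array([[507,66.6],[510.5,64.5]]).mean(0);h=np.array([[567.1,11.2],[562.6,3.1]]).mean(0)
L=np.array([[-110,-31.7],[-69,44.2],[0,0]])
f=lambda s:np.r_[(np.c_[np.cos(s[2])*L[:,0]-np.sin(s[2])*L[:,1],np.sin(s[2])*L[:,0]+np.cos(s[2])*L[:,1]]+s[:2]-np.array([k,p,h])).ravel(), ]
s=least_squares(f,[565,5,-.28]);print(s.x,s.fun.round(1))
cr=[cv2.resize(cv2.imread(f"pics/{c}0.png")[a:a+95,b:b+95],(400,400),interpolation=cv2.INTER_CUBIC) for c,a,b in(("side",145,213),("top",140,270))]
cv2.imwrite("pics/crop0.png",np.hstack(cr))
E
```

```text
side red 58 [504.1  70.8 192.3]
 dir -0.201 -25.0 17.0 top z 196.94460861154664
side green 1373 [543.1  43.8  17. ]
((546.4696655273438, 14.709861755371094), (169.66587829589844, 129.97689819335938), 75.18306732177734)
top red 84 [507.3  65.7 196.7]
 dir -0.263 -19.0 20.0 top z 198.91995462301
top green 1341 [529.6   3.4  19.2]
((545.0663452148438, 10.448890686035156), (169.08363342285156, 128.11680603027344), 75.73382568359375)
[ 5.64499032e+02  6.63353781e+00 -2.73888010e-01] [-0.9 -1.8  1.3  2.3 -0.4 -0.5]
```

View pics/crop0.png

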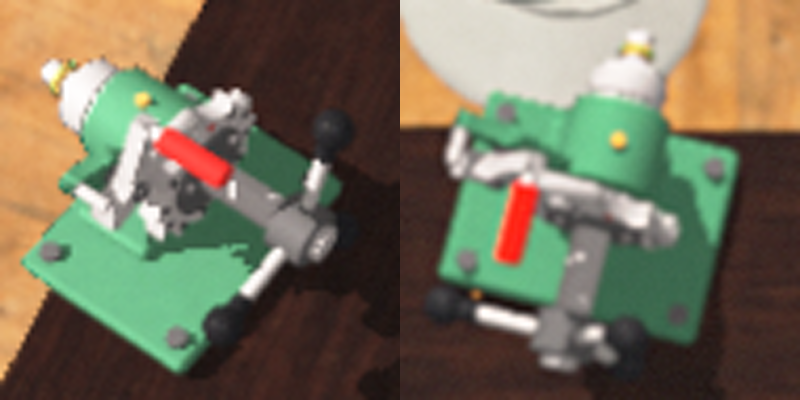

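Side crop: the red pin runs from (160,135) to (230,180), and the top knob is at (330,130). Top crop: the pin is at (515,222) and the top knob at (628,335). The base outline, pin and knob agree: head at about (563.5, 6.3), yaw about -0.257. I'll move above the start point with the fingers shut.

```bash
python3 -m handwheel '[[0,0,-20,10.4],[0,0,-20,10.4],[0,0,-20,10.4],[9.4,-50,0,0],[9.4,-50,0,0],[9.4,-50,0,0],[9.4,-50,0,0],[9.4,-50,0,0],[9.4,-50,0,0],[9.4,-50,0,0],[9.4,-50,0,0],[9.4,-50,0,0],[9.4,-50,0,0],[9.4,-50,0,0],[9.4,-50,0,0]]' 0 10
```

```text
t: 2.68
ee_pos: [0.4535, -0.0944, 0.2991]
tcp_rot: [[0.967, -0.255, 0.001], [-0.255, -0.967, -0.0], [0.001, 0.0, -1.0]]
contact_force: [0.3, 0.2, 0.0]
gripper_width: 0.0004
```

```bash
cat >> h.py <<'E'
H=np.array([563.5,6.3,0]);YAW=-.257
def RH(): c,s=np.cos(YAW),np.sin(YAW); return np.array([[c,-s,0],[s,c,0],[0,0,1]])
def go(hx,hy,hz):
    s=state();R=np.array(s["tcp_rot"]);t=H+RH()@[hx,hy,hz];p=np.array(s["ee_pos"])*1000
    print("t",s["t"],"tcp in head",(RH().T@(p-H)).round(1),"shift tool",(R.T@(t-p)).round(1),"yaw err deg",round(np.degrees(YAW-np.arctan2(R[1,0],R[0,0])),1),"F head",(RH().T@s["contact_force"]).round(1),"w",s["gripper_width"])
E
python3 -c "
from h import *
go(-72,4,300)"
```

```text
t 2.675 tcp in head [ -80.8 -125.4  299.1] shift tool [   8.7 -129.4   -0.9] yaw err deg 0.0 F head [0.2 0.3 0. ] w 0.0004046733500313571
```

```bash
python3 -m handwheel '[[3,-43,0,0],[3,-43,0,0],[3,-43,0,0],[0,0,40,0],[0,0,40,0],[0,0,25,0],[0,0,15,0],[0,0,5,0],[0,0,0,0]]' >/dev/null; python3 - <<'E'
from h import *
go(-72,19,174)
snap("side","s1");look("side","pawl_pin");snap("top","t1")
a,b=[cv2.resize(cv2.imread(f"pics/{n}.png")[y:y+110,x:x+110],(400,400),interpolation=cv2.INTER_CUBIC) for n,y,x in(("s1",130,205),("t1",135,260))]
cv2.imwrite("pics/c1.png",np.hstack([a,b]))
E
```

```text
t 3.8 tcp in head [-71.3   2.  174.3] shift tool [ -0.7 -17.    0.3] yaw err deg 0.1 F head [0.4 0.1 0.5] w 0.00025327648435377397
side pawl_pin call 0.66 [507.4  64.5 186.1]
```

View pics/c1.png

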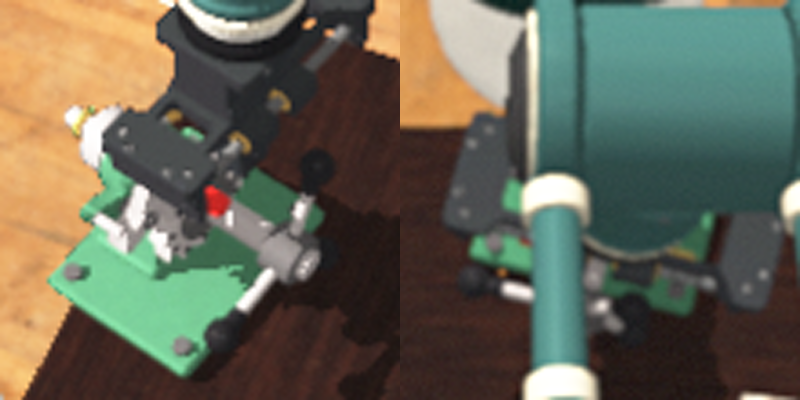

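The finger is down beside the pin on its -y side, and nothing is disturbed. The pin end shows at (215,200) in the left crop. Now I push to +y in small rows.

```bash
python3 -m handwheel '[[0,-5,0,0],[0,-5,0,0],[0,-4,0,0],[0,-4,0,0],[0,-4,0,0],[0,-4,0,0],[0,-4,0,0]]'; python3 - <<'E'
from h import *
go(-72,53,174)
snap("side","s2");look("side","pawl_pin")
E
```

```text
t: 4.82
ee_pos: [0.5023, 0.0557, 0.1738]
tcp_rot: [[0.967, -0.255, 0.0], [-0.255, -0.967, -0.0], [0.0, 0.0, -1.0]]
contact_force: [-0.3, -1.3, -0.0]
gripper_width: 0.0006
t 4.825 tcp in head [-71.7  32.2 173.8] shift tool [ -0.3 -20.8  -0.2] yaw err deg 0.0 F head [ 0.1 -1.4 -0. ] w 0.0005819028341091136
side pawl_pin call 0.58 [507.8  75.4 193. ]
```

```bash
python3 -m handwheel '[[0,-4,0,0],[0,-4,0,0],[0,-4,0,0],[0,-4,0,0],[0,-3,0,0],[0,-3,0,0],[0,0,0,0],[0,0,0,0],[0,0,0,0]]'; python3 - <<'E'
from h import *
go(-72,53,174)
snap("side","s3");look("side","pawl_pin")
E
```

```text
t: 6.05
ee_pos: [0.5078, 0.0766, 0.1737]
tcp_rot: [[0.967, -0.255, -0.0], [-0.255, -0.967, -0.0], [-0.0, 0.0, -1.0]]
contact_force: [-0.7, -0.5, 0.5]
gripper_width: 0.0005
t 6.05 tcp in head [-71.8  53.9 173.7] shift tool [-0.2  0.9 -0.3] yaw err deg 0.1 F head [-0.5 -0.6  0.5] w 0.0005461741430898426
side pawl_pin call 0.51 [519.7 109.8 181.4]
```

The pin is tipped over (measured (520,110,181), expected (519,107,185)). Now I go to the -y side of the top knob.

```bash
python3 -m handwheel '[[0,10,0,0],[0,15,-20,0],[0,10,-40,0],[-10,25,-20,0],[-10,40,0,0],[-10,40,0,0],[-8,-0,0,0],[0,0,35,0],[0,0,35,0],[0,0,25,0],[0,0,6,0],[0,0,0,0]]'; python3 - <<'E'
from h import *
go(-110,-76,153)
snap("side","s4");look("side","pawl_pin");look("side","top_knob");look("side","index_head")
E
```

```text
t: 7.65
ee_pos: [0.4355, -0.0486, 0.1529]
tcp_rot: [[0.967, -0.255, -0.0], [-0.255, -0.967, 0.0], [-0.0, -0.0, -1.0]]
contact_force: [-0.2, -0.0, 0.1]
gripper_width: 0.0005
t 7.65 tcp in head [-109.9  -85.7  152.9] shift tool [-0.2 -9.7 -0.1] yaw err deg 0.0 F head [-0.2 -0.1  0.1] w 0.0005107337509427119
side pawl_pin call 0.52 [518.8 108.4 184.4]
side top_knob call 0.63 [452.2   8.9 160. ]
side index_head call 0.77 [567.3   9.    2.6]
```

```bash
python3 -m handwheel '[[0,-6,0,0],[0,-6,0,0],[0,-5,0,0],[0,-3,0,0],[0,-2,0,0]]'; python3 -m handwheel '[[0,-2,0,0],[0,-2,0,0]]';python3 -m handwheel '[[0,-2,0,0],[0,-2,0,0]]'; python3 - <<'E'
from h import *
go(-110,-25,153)
E
```

```text
t: 8.48
ee_pos: [0.441, -0.0274, 0.1527]
tcp_rot: [[0.967, -0.255, -0.0], [-0.255, -0.967, -0.0], [-0.0, 0.0, -1.0]]
contact_force: [-0.1, 0.2, 0.2]
gripper_width: 0.0004
t: 8.72
ee_pos: [0.442, -0.0238, 0.1527]
tcp_rot: [[0.967, -0.255, -0.0], [-0.255, -0.967, -0.0], [-0.0, 0.0, -1.0]]
contact_force: [-0.4, 0.0, -0.4]
gripper_width: 0.0004
t: 8.98
ee_pos: [0.443, -0.0199, 0.1527]
tcp_rot: [[0.967, -0.255, 0.0], [-0.255, -0.967, 0.0], [0.0, -0.0, -1.0]]
contact_force: [0.7, 0.1, 0.3]
gripper_width: 0.0001
t 8.975 tcp in head [-109.8  -55.9  152.7] shift tool [ -0.2 -30.9  -0.3] yaw err deg 0.1 F head [0.6 0.3 0.3] w 0.00013930784425830018
```

```bash
for i in 1 2 3; do python3 -m handwheel '[[0,-2,0,0]]' | grep -E "ee_pos|force"; done; python3 - <<'E'
from h import *
go(-110,-25,153)
E
```

```text
ee_pos: [0.4434, -0.0186, 0.1529]
contact_force: [-3.3, -4.7, 6.2]
ee_pos: [0.4441, -0.017, 0.1534]
contact_force: [-2.3, -4.0, 4.7]
ee_pos: [0.4449, -0.015, 0.1536]
contact_force: [-1.6, -4.4, 4.7]
t 9.35 tcp in head [-109.3  -50.7  153.6] shift tool [ -0.7 -25.7   0.5] yaw err deg 0.0 F head [-0.5 -4.6  4.7] w 0.000536591933216406
```

```bash
python3 - <<'E'
from h import *
snap("side","s5");look("side","top_knob");look("side","pawl_pin");look("side","index_head")
cv2.imwrite("pics/c5.png",cv2.resize(cv2.imread("pics/s5.png")[130:240,205:325],None,fx=5,fy=5,interpolation=cv2.INTER_CUBIC))
E
```

```text
side top_knob call 0.74 [454.9  12.4 162.3]
side pawl_pin call 0.55 [521.6 108.6 185.4]
side pawl_pin call 0.31 [398.1 271.3   1.1]
side index_head call 0.83 [565.6  10.4  -1.1]
```

View pics/c5.png

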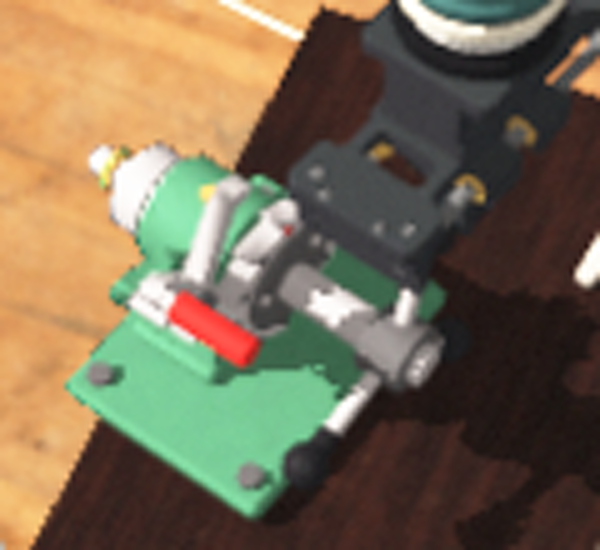

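```bash
cat >> h.py <<'E'
def shift(a,b,x,y,w,h):
    A,B=[cv2.imread(f"pics/{n}.png") for n in(a,b)]
    f=4; T=cv2.resize(A[y:y+h,x:x+w],None,fx=f,fy=f,interpolation=cv2.INTER_CUBIC); S=cv2.resize(B[y-12:y+h+12,x-12:x+w+12],None,fx=f,fy=f,interpolation=cv2.INTER_CUBIC)
    r=cv2.matchTemplate(S,T,cv2.TM_CCOEFF_NORMED); _,m,_,l=cv2.minMaxLoc(r); return (np.array(l)/f-12).tolist(),round(m,3)
def kn(w,off=0):  # knob world at wheel w; off extra angle to +y
    a=np.radians(-25+off)-w; return H+RH()@[-110,75*np.sin(a),95+75*np.cos(a)]
E
python3 - <<'E'
from h import *
print("left knob",shift("s4","s5",260,215,14,13),"base corner",shift("s4","s5",215,200,20,16),shift("side0","s5",240,225,20,12))
for w_ in(0,-.05,-.1,-.3,-.524): print(w_,pix("side",kn(w_,120)/1000))
E
```

```text
left knob ([0.0, 0.75], 0.989) base corner ([0.0, 0.0], 0.999) ([0.0, 0.0], 0.999)
0 [266.4 221.2]
-0.05 [266.6 221.8]
-0.1 [266.7 222.4]
-0.3 [267.9 223.9]
-0.524 [269.9 224.4]
```

The head has not moved and the wheel is turning (left knob 0.75 px down). I keep pushing and follow the arc upward.

```bash
python3 -m handwheel '[[0,-2,-0.8,0],[0,-2,-0.8,0],[0,-2,-0.7,0],[0,-2,-0.6,0],[0,-2,-0.5,0],[0,-2,-0.4,0],[0,-2,-0.3,0],[0,-2,-0.2,0]]'; python3 - <<'E'
from h import *
go(-110,-25,153)
snap("side","s6");look("side","top_knob");look("side","index_head");look("side","pawl_pin")
print("left knob",shift("s4","s6",260,215,14,13),"base corner",shift("s4","s6",215,200,20,16))
E
```

```text
t: 10.55
ee_pos: [0.4484, 0.0016, 0.1568]
tcp_rot: [[0.967, -0.255, -0.001], [-0.255, -0.967, 0.0], [-0.001, -0.0, -1.0]]
contact_force: [-1.8, -3.2, 3.8]
gripper_width: 0.0003
t 10.55 tcp in head [-110.1  -33.8  156.8] shift tool [ 0.1 -8.8  3.8] yaw err deg 0.0 F head [-0.9 -3.5  3.8] w 0.000254937611572567
side top_knob call 0.94 [461.1  29.5 166.1]
side index_head call 0.83 [563.9  10.8   1.5]
side pawl_pin call 0.55 [517.4 104.3 183.3]
left knob ([0.5, 2.25], 0.915) base corner ([0.0, 0.0], 0.999)
```

```bash
python3 -m handwheel '[[0,-2,-0.2,0],[0,-2,-0.2,0],[0,-2,-0.1,0],[0,-2,0,0],[0,-2,0,0],[0,6,0,0],[0,15,0,0],[0,20,-20,0],[0,30,-20,0],[0,40,-20,0],[0,0,0,0]]'; python3 - <<'E'
from h import *
go(-110,-25,153)
snap("side","s7");look("side","top_knob");look("side","index_head");look("side","pawl_pin")
snap("top","t7");look("top","top_knob");look("top","pawl_pin")
print("left knob",shift("s4","s7",260,215,14,13),"base corner",shift("s4","s7",215,200,20,16))
for w_ in(0,-.3,-.4,-.45,-.5,-.55): print(w_,pix("side",kn(w_)/1000),pix("top",kn(w_)/1000))
a,b=[cv2.resize(cv2.imread(f"pics/{n}.png")[y:y+100,x:x+100],(400,400),interpolation=cv2.INTER_CUBIC) for n,y,x in(("s7",140,210),("t7",135,260))]
cv2.imwrite("pics/c7.png",np.hstack([a,b]))
E
```

```text
t: 12.12
ee_pos: [0.4233, -0.0989, 0.2192]
tcp_rot: [[0.966, -0.259, 0.003], [-0.259, -0.966, -0.001], [0.004, 0.0, -1.0]]
contact_force: [0.1, -0.4, 0.2]
gripper_width: 0.0003
t 12.125 tcp in head [-108.9 -137.4  219.2] shift tool [  -1.9 -112.4   66.1] yaw err deg 0.3 F head [ 0.2 -0.3  0.2] w 0.00026194737631915607
side top_knob call 0.59 [464.7  39.1 168.4]
side index_head call 0.95 [5.669e+02 8.900e+00 5.000e-01]
side pawl_pin call 0.91 [516.8 109.9 179.5]
top top_knob call 0.55 [454.7  37.6 171.4]
top pawl_pin call 0.63 [521.1 104.4 184.1]
top pawl_pin call 0.5 [455.1  37.6 169.4]
left knob ([0.75, 2.75], 0.884) base corner ([0.0, 0.0], 0.999)
0 [293.5 174.8] [323.6 220.1]
-0.3 [288.2 179.4] [314.9 217.4]
-0.4 [286.3 181.4] [311.8 216.6]
-0.45 [285.3 182.5] [310.2 216.1]
-0.5 [284.4 183.6] [308.7 215.7]
-0.55 [283.4 184.7] [307.1 215.3]
```

View pics/c7.png

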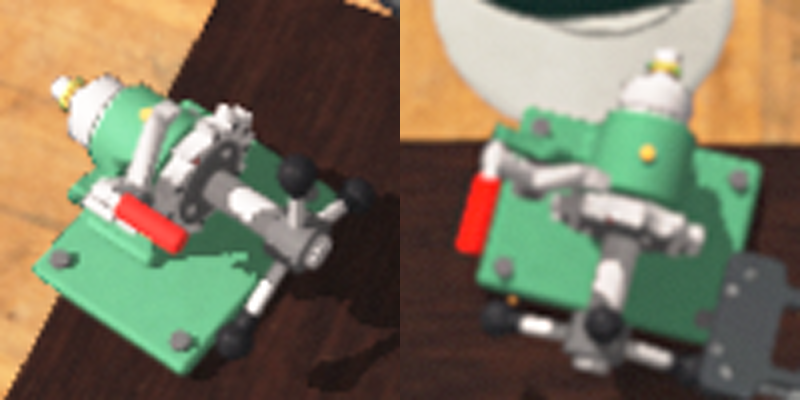

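Pawl up (pin at (150,225)), top knob now nearly upright: (297,175) in the side crop and (603,322) in the top crop. I'll measure the turn with blob centroids.

```bash
cat >> h.py <<'E'
def blob(n,u,v,r=7):
    im=cv2.imread(f"pics/{n}.png").max(2).astype(float)[v-r:v+r+1,u-r:u+r+1]
    # best dark disc centre via subpixel template of disc
    f=4; S=cv2.resize(im,None,fx=f,fy=f,interpolation=cv2.INTER_CUBIC); _,m=cv2.threshold(S,52,255,cv2.THRESH_BINARY_INV)
    M=cv2.morphologyEx(m,cv2.MORPH_OPEN,cv2.getStructuringElement(cv2.MORPH_ELLIPSE,(15,15)))
    k,l,st,c=cv2.connectedComponentsWithStats(M.astype(np.uint8)); 
    i=1+np.argmax(st[1:,4]) if k>1 else 0
    return (c[i]/f-.4+[u-r,v-r]).round(1), st[i,2:4]/f
E
python3 - <<'E'
from h import *
for n,u,v in(("side0",291,176),("side0",266,221),("s7",284,184),("s7",269,224),("top0",324,219),("top0",280,213),("t7",311,215),("t7",284,214)): print(n,*blob(n,u,v))
for n,(u,v) in {"side0":(291,176),"s7":(284,184),"top0":(324,219),"t7":(311,215)}.items():
    d=np.load(f"/tmp/{n}.npy")[v-1:v+2,u-1:u+2]; p=unpix(n.startswith("s") and "side" or "top",u,v,np.median(d))*1000; print(n,p.round(1),(RH().T@(p-H)).round(1))
print([pix("side",kn(w_,120)/1000) for w_ in(0,-.4,-.5)],[pix("top",kn(w_,120)/1000) for w_ in(0,-.4,-.5)])
E
```

```text
side0 [292.7 177.1] [10.   13.25]
side0 [268.1 222.4] [12.25 12.75]
s7 [285.6 183.7] [ 8.25 10.75]
s7 [267.9 226.9] [12.  10.5]
top0 [326.7 223.1] [10.5  8. ]
top0 [280.1 214.6] [7.5 5. ]
t7 [310.4 218.8] [3.75 3.75]
t7 [283.5 217.4] [4.   3.75]
side0 [451.5  14.3 171.3] [-110.3  -20.8  171.3]
s7 [456.8  45.3 178.2] [-113.1   10.6  178.2]
top0 [450.3   4.2 176.8] [-109.   -30.8  176.8]
t7 [458.6  34.5 182.8] [-108.7    0.6  182.8]
[array([266.4, 221.2]), array([268.7, 224.3]), array([269.7, 224.4])] [array([279.5, 212. ]), array([282.7, 214.2]), array([284.1, 214.9])]
```

Estimates give wheel about -0.44 to -0.48. I push about 4 mm further, then go round to the pawl.

```bash
python3 -m handwheel '[[0,-40,20,0],[0,-30,20,0],[0,-20,20,0],[0,-10,2,0],[0,-6,0,0],[0,-3,0,0],[0,0,0,0]]'; python3 -c "
from h import *
go(-110,-20,157)"
```

```text
t: 13.35
ee_pos: [0.4512, 0.0088, 0.1563]
tcp_rot: [[0.967, -0.255, 0.002], [-0.255, -0.967, -0.0], [0.002, -0.0, -1.0]]
contact_force: [-0.4, -0.0, -0.2]
gripper_width: 0.0002
t 13.35 tcp in head [-109.2  -26.1  156.3] shift tool [-0.8 -6.1 -0.7] yaw err deg 0.1 F head [-0.4 -0.1 -0.2] w 0.00018912579390992218
```

```bash
for i in 1 2 3; do python3 -m handwheel '[[0,-2,0,0]]' | grep -E "ee_pos|force"; done; python3 -c "
from h import *
go(-110,-20,157)"
```

```text
ee_pos: [0.4514, 0.0106, 0.156]
contact_force: [-0.4, 0.3, 0.8]
ee_pos: [0.4518, 0.0123, 0.156]
contact_force: [-1.8, -1.9, 2.0]
ee_pos: [0.4524, 0.0145, 0.1559]
contact_force: [-0.2, -1.7, 2.0]
t 13.725 tcp in head [-109.5  -20.4  155.9] shift tool [-0.5 -0.4 -1.1] yaw err deg 0.1 F head [ 0.2 -1.7  2. ] w 0.0004004609416406426
```

```bash
python3 -m handwheel '[[0,10,0,0],[0,20,-15,0],[0,10,-40,0],[0,0,-35,0],[10,-40,0,0],[15,-45,0,0],[12,-50,0,0],[0,-50,0,0],[0,-7,0,0],[0,0,35,0],[0,0,25,0],[0,0,10,0],[0,0,0,0]]'; python3 - <<'E'
from h import *
go(-72,128,175)
snap("side","s8");look("side","top_knob");look("side","pawl_pin");look("side","index_head")
E
```

```text
t: 15.35
ee_pos: [0.5262, 0.1516, 0.1749]
tcp_rot: [[0.967, -0.256, -0.002], [-0.256, -0.967, -0.0], [-0.001, 0.001, -1.0]]
contact_force: [-0.3, 0.4, 0.0]
gripper_width: 0.0002
t 15.35 tcp in head [-73.  131.  174.9] shift tool [ 1.   3.  -0.1] yaw err deg 0.1 F head [-0.4  0.4  0. ] w 0.00019819962501871173
side top_knob call 0.78 [462.3  41.8 169.3]
side pawl_pin call 0.48 [517.9 107.6 183.1]
side pawl_pin call 0.2 [397.6 272.1   1.1]
side index_head call 0.77 [568.7  11.2   3.1]
```

```bash
python3 -m handwheel '[[0,8,0,0],[0,6,0,0],[0,4,0,0],[0,4,0,0],[0,4,0,0],[0,4,0,0],[0,4,0,0],[0,3,0,0],[0,3,0,0]]'; python3 - <<'E'
from h import *
go(-72,80,175)
snap("side","s9");look("side","pawl_pin")
E
```

```text
t: 16.68
ee_pos: [0.5163, 0.1133, 0.1753]
tcp_rot: [[0.967, -0.255, -0.001], [-0.255, -0.967, -0.0], [-0.0, 0.0, -1.0]]
contact_force: [0.7, 0.2, -0.0]
gripper_width: 0.0003
t 16.675 tcp in head [-72.9  91.5 175.3] shift tool [ 0.9 11.5  0.3] yaw err deg 0.0 F head [ 0.6  0.3 -0. ] w 0.0002948489365961135
side pawl_pin call 0.42 [513.4  90.2 191.8]
```

```bash
python3 -m handwheel '[[0,3,0,0],[0,3,0,0],[0,3,0,0],[0,0,0,0],[0,0,0,0]]'; python3 - <<'E'
from h import *
go(-72,80,175)
snap("side","s10");look("side","pawl_pin");look("side","top_knob")
E
```

```text
t: 17.4
ee_pos: [0.5142, 0.105, 0.1755]
tcp_rot: [[0.967, -0.255, -0.0], [-0.255, -0.967, 0.0], [-0.0, -0.0, -1.0]]
contact_force: [1.0, 0.2, 0.3]
gripper_width: 0.0003
t 17.4 tcp in head [-72.7  82.9 175.5] shift tool [0.7 2.9 0.5] yaw err deg 0.0 F head [0.9 0.5 0.3] w 0.0003214569937475538
side pawl_pin call 0.46 [507.8  66.3 190.5]
side pawl_pin call 0.3 [386.8 194.5  -3.1]
side top_knob call 0.9 [463.   42.7 167.2]
```

The pawl has dropped (pin (508,66), as at the start). Now I push the knob gently backward to seat it against the stop.

```bash
python3 -m handwheel '[[0,-10,0,0],[0,-10,-20,0],[0,0,-40,0],[0,20,-10,0],[-10,50,0,0],[-15,50,0,0],[-12,40,0,0],[0,0,30,0],[0,0,40,0],[0,0,17,0],[0,5,3,0],[0,0,0,0]]'; python3 - <<'E'
from h import *
go(-110,-28,157)
snap("side","s11");look("side","pawl_pin");look("side","top_knob");snap("top","t11");look("top","top_knob");look("top","pawl_pin")
a=[cv2.resize(cv2.imread(f"pics/{n}.png")[y:y+100,x:x+100],(400,400),interpolation=cv2.INTER_CUBIC) for n,y,x in(("s11",140,210),("side0",140,210))]
cv2.imwrite("pics/c11.png",np.hstack(a))
E
```

```text
t: 19.05
ee_pos: [0.442, -0.0262, 0.1562]
tcp_rot: [[0.967, -0.255, 0.001], [-0.255, -0.967, -0.0], [0.001, 0.0, -1.0]]
contact_force: [-0.7, 0.2, 0.9]
gripper_width: 0.0005
t 19.05 tcp in head [-109.2  -62.3  156.2] shift tool [ -0.8 -34.3  -0.8] yaw err deg 0.1 F head [-0.8  0.   0.9] w 0.0004563698253122657
side pawl_pin call 0.56 [507.2  66.9 188.6]
side top_knob call 0.79 [462.9  40.9 167.2]
top top_knob call 0.57 [454.1  38.7 172.7]
top pawl_pin call 0.74 [506.8  64.4 188. ]
```

View pics/c11.png

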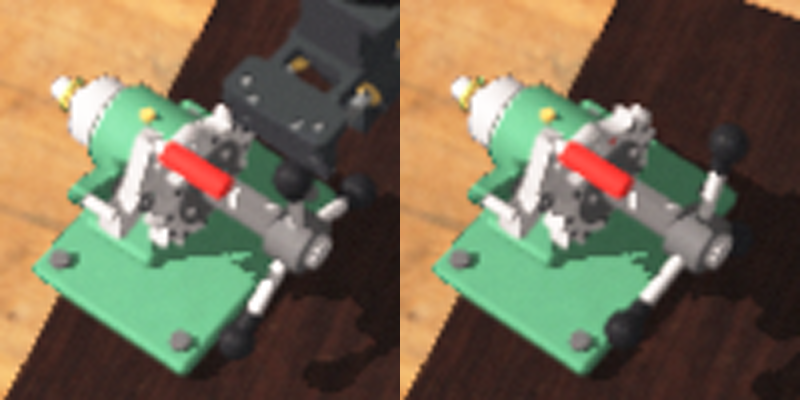

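Left (now) against right (start): pin and pawl look the same, and the top knob is at (295,180) instead of (728,140). Now the gentle seating push.

```bash
python3 -m handwheel '[[0,-12,0,0],[0,-12,0,0],[0,-8,0,0],[0,-6,0,0],[0,0,0,0]]' | grep -E "ee_pos|force"; for i in 1 2 3; do python3 -m handwheel '[[0,-1.5,0,0],[0,0,0,0]]' | grep -E "ee_pos|force"; done; python3 - <<'E'
from h import *
go(-110,-20,157); print("pin shift",shift("side0","s11",250,174,18,16))
E
```

```text
ee_pos: [0.4512, 0.0115, 0.1554]
contact_force: [-0.4, 0.3, -0.1]
ee_pos: [0.4515, 0.0123, 0.1555]
contact_force: [-0.3, -0.0, -0.5]
ee_pos: [0.452, 0.0138, 0.1556]
contact_force: [0.9, 0.6, -0.2]
ee_pos: [0.4523, 0.0151, 0.1555]
contact_force: [-1.4, -2.0, 0.7]
t 20.725 tcp in head [-109.8  -19.8  155.5] shift tool [-0.2  0.2 -1.5] yaw err deg 0.0 F head [-0.9 -2.3  0.7] w 0.0002655902338462373
pin shift ([0.0, 0.0], 0.98)
```

```bash
for i in 1 2 3 ; do python3 -m handwheel '[[0,-1.5,0,0],[0,0,0,0]]' | grep -E "ee_pos|force"; done
```

```text
ee_pos: [0.4527, 0.0167, 0.1556]
contact_force: [-0.9, -3.0, 0.8]
ee_pos: [0.4531, 0.0184, 0.1556]
contact_force: [-0.6, -1.1, 1.7]
ee_pos: [0.4535, 0.0198, 0.1556]
contact_force: [-0.3, -0.8, 1.8]
```

```bash
for i in 1 2 ; do python3 -m handwheel '[[0,-1,0,0],[0,0,0,0]]' | grep -E "ee_pos|force"; done; python3 - <<'E'
from h import *
snap("side","s12");look("side","pawl_pin"); look("side","top_knob")
print("pin",shift("s11","s12",250,174,18,16),"base",shift("side0","s12",215,200,20,16),"knob",shift("s11","s12",263,218,14,13))
E
```

```text
ee_pos: [0.4537, 0.0204, 0.1555]
contact_force: [-1.4, -4.4, 3.0]
ee_pos: [0.4537, 0.0206, 0.1556]
contact_force: [-2.7, -7.6, 3.5]
side pawl_pin call 0.56 [507.4  63.8 188.4]
side top_knob call 0.92 [464.7  46.  166.9]
pin ([-9.5, -0.5], 0.447) base ([0.0, 0.0], 0.998) knob ([0.25, 0.0], 0.98)
```

The force rises to 8 N and the motion stalls, so the wheel is against the pawl and the base is still. I retreat and do the final check.

```bash
python3 -m handwheel '[[0,6,0,0],[0,15,0,0],[0,25,-20,0],[0,40,-40,0],[0,50,-30,0],[0,50,0,0],[0,50,0,0],[0,0,0,0],[0,0,0,0]]'|grep -E "^t|force"; python3 - <<'E'
from h import *
snap("side","s13");snap("top","t13")
for c in("side","top"):
  for n in("pawl_pin","top_knob","index_head","ring_clamp","tin_pumice"): look(c,n) if c=="side" or n[0] in "pt" else 0
print("pin",shift("side0","s13",250,174,18,16),"base",shift("side0","s13",215,200,20,16),"knob",shift("s11","s13",263,218,14,13))
a=[cv2.resize(cv2.imread(f"pics/{n}.png")[y:y+100,x:x+100],(400,400),interpolation=cv2.INTER_CUBIC) for n,y,x in(("s13",140,210),("t13",135,260))]
cv2.imwrite("pics/c13.png",np.hstack(a))
E
```

```text
t: 23.25
tcp_rot: [[0.967, -0.256, -0.0], [-0.256, -0.967, 0.001], [-0.0, -0.001, -1.0]]
contact_force: [0.2, 0.4, 0.8]
side top_knob call 0.97 [466.3  45.5 167.2]
side index_head call 0.63 [569.   13.1   2.7]
side index_head call 0.53 [508.5  65.8 190.4]
side ring_clamp call 0.94 [388.3 196.3  -4.2]
side ring_clamp call 0.4 [ 384.8 -168.    -3.3]
side tin_pumice call 0.59 [396.  272.4   0.4]
top pawl_pin call 0.74 [507.3  63.2 187.7]
top top_knob call 0.86 [456.4  46.6 169.2]
top top_knob call 0.73 [512.4  62.4 190.1]
pin ([0.0, 0.0], 0.976) base ([0.0, 0.0], 0.999) knob ([0.25, 0.0], 0.982)
```

View pics/c13.png

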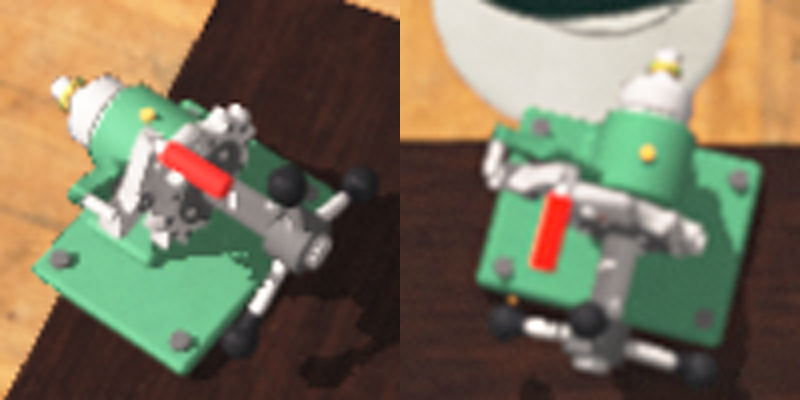

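The pawl is in, with the pin at (195,170) exactly as at the start. The top knob at (287,185) has moved about 38 mm, which is one notch. Handing in.

```bash
python3 -c "
from rig import *
print(hand_in())"
```

```text
the job is handed in; nothing more can be done
None
```

The wheel is one notch back and the pawl is down in that notch, locking it; I handed the job in at about 23 s.

- **How it went:** I tipped the pawl up with a fingertip on the red pin and pushed the top knob back to just short of one notch. I then tipped the pawl in and pushed the knob gently until the pawl stopped the wheel. That last push stalled at about 8 N, the highest force I read.
- **Wheel:** The networks put the knob's sideways travel at about 38 mm in the top picture, which is one notch. The side picture gave about 41 mm, within its error. The wheel should be near the stop at -0.58 rad, but I did not read the joint directly.
- **Pawl and head:** The pin's picture position matches the start with 0 px shift, so the pawl is at the bottom of the notch. The base corner of the head also shows 0 px shift.
- **Bystanders:** The arm worked only at the head. The networks found the tin within about 3 mm of its first position and the ring clamp within about 5 mm, which is their noise. I did not check either pair of pliers again at the end.
- **Checks that disagreed:** The side camera missed the pawl pin in the last picture, but the top camera found it. A pixel match for the pin during the last push failed because the gripper hid it; the repeat after retreating was good. The fingertip met the knob about 6 mm later than expected, with an upward rub of about 5 N. I followed the knob's arc upward to ease it.

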